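Load the milk frother's cell and snap its cap on

ROBOT

A 7-joint arm with a two-finger parallel gripper is mounted at the origin on a cart in front of the work surface, level with it; the furniture and walls round the work are solid. World frame = base frame: x ahead of the robot, y to its left, z up, the work surface at z = 0. Lengths are in mm, angles in rad, forces in N, time in s.
With the tool pointing down it reaches from about 400 to 750 mm from the base axis. Payload 19.5 kg.
Tool frame: the origin (TCP) lies at the very end of the fingers, on their centre line; the grasp point (between the pads) lies 19 mm behind it; z points along the fingers, y is the line along which they close (so a half turn about z gives the same grasp; the last joint's range is limited). The gripper opens to 85 mm and grips with 20 to 120 N. Pads are 22 mm wide; open, the fingers measure 114 mm over their backs; the gripper's body (76 mm by 85 mm) begins 54 mm behind the grasp point. The pads swing forward as they close: fully open they stand 13 mm farther back than shut.
Start: joints at [1.224, 0.707, -0.028, 1.485, 0.022, 0.951, -0.075], TCP at [172.551, -548.468, 201.468] pointing down, gripper open.
Joint ranges: [-2.71, 2.71], [-0.32, 2.16], [-1.57, 1.52], [0, 2.45], [-1.46, 4.6], [0, 2.02], [-2.83, 2.83]. Speed limits (rad/s): [1.89, 1.89, 2.57, 2.57, 3.01, 3.01, 3.01].

INTERFACE

Orientations are given as [roll, pitch, yaw] about the fixed x, y, z axes, in that order (R = Rz(yaw) Ry(pitch) Rx(roll)).
In Python, from rig import manip gives the robot as it stands.
- The arm moves only by the tool carry_out, never from a script. Its argument "series" is a list of rows, each an object with "translation": the shift along the tool's x, y, z in mm, a list of three; "angular": the turn, a rotation vector about the tool's x, y, z in rad, a list of three; "jaw": the closure, from -1 (fully open) to 1 (shut). A call has 1 to 20 rows; each row shifts and turns the commanded pose from where the row before left it, along the tool's axes as they then stand; what a row does not reach is not made up. A row lasts 1/12 s, in which the tool goes at most 41.7 mm and 7.16 degrees, less where a joint would pass 70% of its speed; a pose out of reach is approached as far as the arm can. A call is refused whole if a number of a shift passes 41.7 or a number of a turn 0.125, either way. A call with a gripper value outside its range is refused whole. The fingers move at their own pace and stop on an object; "force" is the grip in N (left out, the last holds). Time passes only in rows, so rows that do not move let the fingers close. It gives the time, the measured TCP pose, the force, the opening and the grip force at its end, in the units of the state.
- manip.get_obs(): the state, without advancing time (a new reading comes with each control period).
- manip.get_image(name): name is "scene" or "top" or "wrist"; returns a dict with "pixels" (480x640x3 uint8, red, green, blue), "fovy" (degrees; the focal length in pixels is half the picture's height over the tangent of half this angle, whatever the lens; pixels are square), "cx", "cy" (the principal point, pixels), "extrinsics" (4x4, takes a point from camera to world coordinates). Camera axes: x right, y down, z forward; pixel columns grow to the right and rows downward; lengths in mm; the calibration is good to about 2 mm. A picture is of the moment at which its call begins. There is no depth.
- manip.sign_off(): hands the job in; it is judged then, once.
Trained networks look in the newest picture that a camera, given by its name, has taken for a name from the list of things; names that differ only in an ending like _2 or _b are one class to them, and where a whole thing is asked for, a point or a joint stands for the part that bears it (a point fixed in the world has none). Each returns a list of dicts, best first, with "score" (0 to 1); they miss things now and then, are a little off and sometimes report something else, mostly with a low value. They report only what shows in the picture. A call takes as long as a camera call.
- manip.regions_of(camera, label): "mask" (480x640 bool, what is visible of it).
- manip.spot_point(camera, label): "at" ([x, y, z] in mm, in world coordinates, good to about 4 mm: a listed point, or the origin of a listed thing).
The state is a dict: "time_s": time; "joint_pos": joint angles; "joint_vel": joint speeds; "joint_torque": joint torques, N m; "position": TCP position; "ee_rot": TCP orientation; "ft_force": force on the tool from outside, world axes, zero at the start; "moment": the same for the moment, N m; "opening": opening from 0.0 (shut) to 1.0 (fully open); "finger_force": force on a finger pad.
Only numpy, scipy, OpenCV 4.12 (cv2) and the standard library are available. Lean on these libraries where they do the work, as an engineer would, in place of code of your own. Each camera call takes 0.05 s, during which the arm holds its last target. There are 200 camera calls.

TASK

Take the green-labelled battery cell out of the charger and slide it into the milk frother's open handle until it is fully home, then put the blue cap over the handle's neck and press it straight down until it clicks and sits flush. Do not stop pushing at the click: finish with the gripper still pressing the seated cap down firmly, without letting go. Leave the red-labelled cell, the dark mug and the honey jar where they are.

Things in the scene. Friction and masses are not known exactly. Their poses are not given: they have to be found in the camera images.
- frother: hand-held milk frother, upright in a small stand fixed to the worktop: round black foot 92 mm across, three steel posts, steel ring 49 mm across, white handle 41 mm across that opens upward with a grey neck 31 mm across. Origin: centre of the foot's underside, on the worktop; z up along the handle's axis
- shoulder: the frother's steel shoulder ring, 42 mm across, 4 mm high, on which the cap lands; origin at the centre of its underside, 114 mm above the worktop. The neck rises 20 mm above its upper face. Four sprung steel balls stand 3 mm out of the neck, 6.5 mm above the shoulder, and hold the cap back until it snaps over them
- neck_mouth (a point): centre of the bore's mouth, level with the top of the neck, 138 mm above the worktop; z up. The bore is 20.4 mm wide and 68 mm deep; its lip is rounded by 2.6 mm inside and outside. A cell let go in the bore slides to its floor by itself; its upper end is then 18 mm below the lip
- cell_home (a point): where the middle of a fully inserted cell lies on the bore's axis, about 95 mm above the worktop
- seat (a point): centre of the shoulder's upper face, 118 mm above the worktop: the cap's origin comes here when it is seated; z up
- cap: loose blue ribbed cap standing open side down: 42 mm across, 34 mm high, 40 g. Origin: centre of its lower rim; z up. Open from below to 24 mm deep, 34 mm clear width, fits over the neck in any yaw. On the neck it stops 8 mm above the shoulder on the balls; pressed straight down with 5 to 12 N it clicks down onto the shoulder and stays; a firm push there is 10 to 20 N
- charger: black charger block, 60 x 116 x 22 mm (x, y, z), fixed; origin at the centre of its underside. Two round upright bays, 18.4 mm wide and 16 mm deep, at y = +28 and -28 mm on its y axis, one cell in each
- cell_green_mid (a point): middle of the cell with the green label, upright in one of the two bays (either one): 50 mm long, about 16 mm across, 23 g; lower end 6 mm, upper end 56 mm above the worktop, so 34 mm stand out of the charger. This point's y axis runs along the cell. Either end may go first
- cell_red_mid (a point): middle of the cell with the red label, same shape, in the other bay; to be left there
- mug: dark loose mug, 77 mm across, 110 mm with its handle, 101 mm high, behind the frother; origin under it on the worktop
- jar_honey: loose jar with a red lid and yellow content, 65 mm across, 100 mm high, behind the frother, to its left; origin at the centre of its underside

How it is judged:
By the outcome, as a careful person would: the job done as asked, in the order asked, and still so for the second after the job is handed in, while the arm keeps its last pose, push and grip.
It also fails if it takes over 64 s, if anything falls off the work surface, if the arm or the gripper's body presses on something with over 40 N, if the wrist force passes 120 N, or if a joint passes its speed limit or range.

## Working session

There is one attempt and no reset: what is moved stays moved. The work goes in short steps, Python scripts to look and compute and a tool call to move; the robot and the scene stay as the last step left them, time stands still between calls to the robot, and variables do not carry over. Pictures are saved under pics/ and viewed, at most 10 in all, crops included, and the job is handed in when it is done.

Besides the shell and the picture viewer there is one more tool, called after "Call:" by a JSON object that holds its "api" and its "payload", one argument or row to a line. carry_out: Moves the arm, as the interface text tells. Its arguments: {"type":"object","properties":{"series":{"type":"array"},"force":{"type":"number"}},"required":["series"]}

```bash
mkdir -p pics; cat > h.py <<'E'
from rig import manip
import numpy as np, cv2
def save(cam,name):
    im=manip.get_image(cam); cv2.imwrite('pics/'+name,im['pixels'][:,:,::-1]); return im
def K(im):
    f=240/np.tan(np.radians(im['fovy'])/2); return f
def proj(im,p):
    E=np.array(im['extrinsics']); q=E[:3,:3].T@(np.array(p)-E[:3,3]); f=K(im)
    return np.array([im['cx']+f*q[0]/q[2], im['cy']+f*q[1]/q[2]])
def ray(im,u,v,z):
    E=np.array(im['extrinsics']); f=K(im)
    d=E[:3,:3]@np.array([(u-im['cx'])/f,(v-im['cy'])/f,1]); o=E[:3,3]
    return o+d*(z-o[2])/d[2]
E
python3 - <<'E'
from h import *
for c in ['scene','top']:
    im=save(c,c+'0.png'); print(c,im['fovy'],np.round(im['extrinsics'],2).tolist())
    for n in ['frother','shoulder','neck_mouth','cap','charger','cell_green_mid','cell_red_mid','mug','jar_honey']:
        print(n,[(np.round(d['at'],1).tolist(),round(d['score'],2)) for d in manip.spot_point(c,n)[:3]])
o=manip.get_obs(); print(o)
a=cv2.imread('pics/scene0.png');b=cv2.imread('pics/top0.png')
E
```

```text
scene 56.01718949738346 [[0.9, -0.23, 0.37, 272.19], [-0.43, -0.46, 0.78, -657.93], [-0.01, -0.86, -0.51, 566.87], [0.0, 0.0, 0.0, 1.0]]
frother [([525.7, -268.6, 33.6], 0.18)]
shoulder [([524.6, 61.0, 113.8], 0.56), ([519.9, 62.2, 135.0], 0.43)]
neck_mouth [([523.0, 60.7, 134.4], 0.58)]
cap [([505.7, 315.8, -0.6], 0.71)]
charger [([536.0, -244.1, 2.7], 0.94)]
cell_green_mid [([524.4, -268.1, 34.5], 0.47)]
cell_red_mid [([538.1, -218.0, 26.0], 0.56)]
mug [([713.5, -23.2, 1.2], 0.67)]
jar_honey [([660.5, 133.7, -0.5], 0.67)]
top 42.970311540009234 [[0.02, -0.98, 0.18, 373.15], [-1.0, -0.02, -0.01, 4.71], [0.02, -0.18, -0.98, 1346.79], [0.0, 0.0, 0.0, 1.0]]
frother [([536.1, -240.6, -1.5], 0.18)]
shoulder [([527.4, 63.0, 116.7], 0.54)]
neck_mouth []
cap [([505.9, 317.1, 0.2], 0.72), ([657.9, 137.1, 1.6], 0.46)]
charger [([539.9, -237.8, -1.4], 0.86)]
cell_green_mid [([528.6, -266.7, 29.3], 0.65)]
cell_red_mid [([539.4, -215.1, 33.5], 0.49)]
mug [([711.9, -24.4, -2.5], 0.86)]
jar_honey [([662.1, 138.4, 1.4], 0.94)]
{'time_s': 1.0, 'joint_pos': array([ 1.22427722,  0.70650592, -0.02760374,  1.48457795,  0.02200008,
        0.95090233, -0.07550574]), 'joint_vel': array([-0.00183034,  0.00058482,  0.00053094,  0.00025203, -0.00251761,
        0.00049602, -0.00030869]), 'joint_torque': array([ 6.35175684e-05, -8.82990861e+01,  1.23426475e+00, -2.36386478e+01,
        1.71393348e-02,  1.54079517e-03,  1.94130348e-05]), 'position': array([ 172.56852093, -548.47293728,  201.46975952]), 'ee_rot': array([-3.14150113e+00, -6.49293658e-06,  3.04795896e-01]), 'ft_force': array([ 0.41947992, -1.14417465,  0.3921922 ]), 'moment': array([-0.02898221, -0.00438176, -0.0167233 ]), 'finger_force': 0.0, 'opening': 1.0017220899289079}
```

View pics/scene0.png

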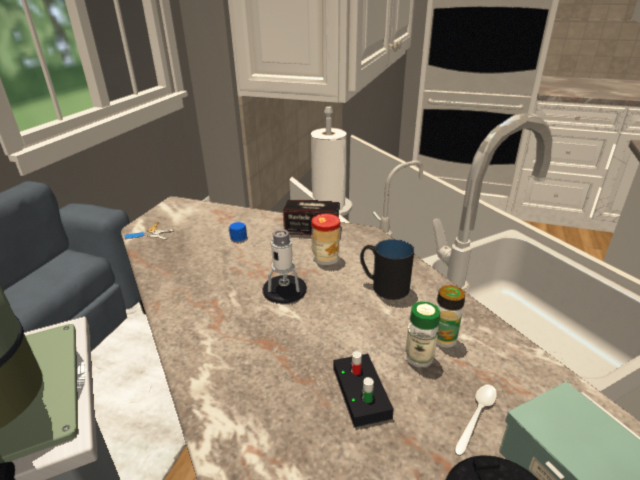

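View pics/top0.png

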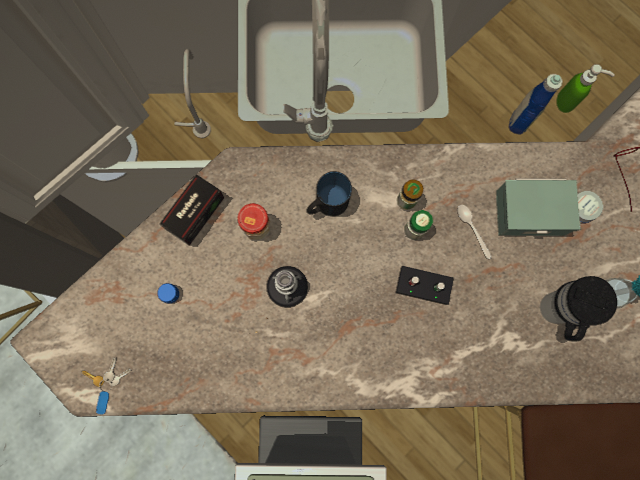

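The scene view shows the green cell at (368,390), red at (357,363), the frother at (283,262), the cap at (238,231), the mug behind it and the jar to its left. The top view agrees, and the detections are consistent with both. Next I'll refine the positions.

```bash
python3 - <<'E'
from h import *
im=manip.get_image('top'); sc=manip.get_image('scene')
def reg(c,n):
    r=manip.regions_of(c,n); return r[0]['mask'].astype(np.uint8) if r else None
m=reg('top','charger')
c=max(cv2.findContours(m,0,2)[0],key=cv2.contourArea); 
P=np.array([ray(im,u,v,22)[:2] for u,v in c[:,0]],np.float32); print('charger',cv2.minAreaRect(P))
def tri(n):
    A=[];b=[]
    for c,i in(('top',im),('scene',sc)):
        m=reg(c,n)
        if m is None: print('none',c);return
        v,u=np.nonzero(m); print(n,c,u.mean(),v.mean(),len(u),(u.min(),u.max(),v.min(),v.max()))
        print('  ray z',[np.round(ray(i,u.mean(),v.mean(),z)[:2],1).tolist() for z in (0,17,39,56,116,138)])
for n in('cell_green_mid','cell_red_mid','neck_mouth','shoulder','cap'):tri(n)
for k in range(2):
  for c in('top','scene'):
    manip.get_image(c)
    for n in('cell_green_mid','cell_red_mid','neck_mouth','shoulder','cap'): print(c,n,[np.round(d['at'],1).tolist() for d in manip.spot_point(c,n)[:1]])
E
```

```text
charger ((533.4215698242188, -240.37290954589844), (120.88752746582031, 64.65447998046875), 77.76618957519531)
none top
cell_red_mid top 253.77659574468086 221.4968085106383 940 (np.int64(237), np.int64(270), np.int64(203), np.int64(240))
  ray z [[672.3, 139.4], [668.5, 137.7], [663.6, 135.5], [659.9, 133.8], [646.5, 127.8], [641.6, 125.6]]
cell_red_mid scene 355.5416666666667 362.8690476190476 168 (np.int64(352), np.int64(359), np.int64(352), np.int64(374))
  ray z [[559.2, -182.3], [550.6, -196.5], [539.5, -215.0], [530.9, -229.2], [500.5, -279.6], [489.3, -298.1]]
neck_mouth top 286.3916913946588 286.303412462908 1348 (np.int64(266), np.int64(307), np.int64(266), np.int64(306))
  ray z [[526.8, 61.8], [524.8, 61.1], [522.3, 60.1], [520.4, 59.4], [513.5, 56.9], [511.0, 56.0]]
neck_mouth scene 282.73434948285245 272.44474686989656 1837 (np.int64(263), np.int64(305), np.int64(230), np.int64(303))
  ray z [[548.7, 125.5], [540.4, 102.0], [529.7, 71.6], [521.4, 48.1], [492.1, -34.8], [481.4, -65.2]]
shoulder top 290.3333333333333 283.23809523809524 21 (np.int64(285), np.int64(294), np
[... 849 characters left out ...]
-213.6, 32.2]]
top neck_mouth [[523.3, 62.1, 139.1]]
top shoulder [[526.9, 63.3, 115.1]]
top cap [[502.2, 321.5, 2.5]]
scene cell_green_mid [[526.0, 63.0, 1.7]]
scene cell_red_mid [[540.4, -216.7, 29.6]]
scene neck_mouth [[522.1, 61.6, 137.7]]
scene shoulder [[525.2, 62.0, 113.8]]
scene cap [[508.2, 318.0, 0.7]]
top cell_green_mid [[530.0, -266.9, 33.0]]
top cell_red_mid [[540.9, -213.8, 31.7]]
top neck_mouth [[521.4, 58.9, 138.9]]
top shoulder [[526.3, 63.2, 116.9]]
top cap [[504.8, 317.4, 2.2]]
scene cell_green_mid [[527.1, -270.5, 33.3]]
scene cell_red_mid [[538.9, -217.3, 30.3]]
scene neck_mouth [[523.5, 59.8, 136.6]]
scene shoulder [[527.1, 61.8, 115.5]]
scene cap [[504.3, 313.6, -4.4]]
```

Call:
{"api": "carry_out", "payload": {
  "series": [
    {"translation": [0, 0, 0], "angular": [0, 0, -0.117], "jaw": -1},
    {"translation": [0, 0, 0], "angular": [0, 0, -0.117], "jaw": -1},
    {"translation": [0, 0, 0], "angular": [0, 0, -0.117], "jaw": -1},
    {"translation": [0, 0, 0], "angular": [0, 0, -0.117], "jaw": -1},
    {"translation": [0, 0, 0], "angular": [0, 0, -0.117], "jaw": -1},
    {"translation": [0, 0, 0], "angular": [0, 0, -0.117], "jaw": -1},
    {"translation": [0, 0, 0], "angular": [0, 0, -0.117], "jaw": -1},
    {"translation": [0, 0, 0], "angular": [0, 0, -0.117], "jaw": -1},
    {"translation": [0, 0, 0], "angular": [0, 0, -0.117], "jaw": -1},
    {"translation": [27, 22, 0], "angular": [0, 0, 0], "jaw": -1},
    {"translation": [27, 22, 0], "angular": [0, 0, 0], "jaw": -1},
    {"translation": [27, 22, 0], "angular": [0, 0, 0], "jaw": -1},
    {"translation": [27, 22, 0], "angular": [0, 0, 0], "jaw": -1},
    {"translation": [27, 22, 0], "angular": [0, 0, 0], "jaw": -1},
    {"translation": [27, 22, 0], "angular": [0, 0, 0], "jaw": -1},
    {"translation": [27, 22, 0], "angular": [0, 0, 0], "jaw": -1},
    {"translation": [27, 22, 0], "angular": [0, 0, 0], "jaw": -1},
    {"translation": [27, 22, 0], "angular": [0, 0, 0], "jaw": -1},
    {"translation": [27, 22, 0], "angular": [0, 0, 0], "jaw": -1},
    {"translation": [27, 22, 0], "angular": [0, 0, 0], "jaw": -1}
  ]
}}

```text
time_s: 4.47
position: [473.0, -308.1, 201.6]
ee_rot: [3.142, 0.0, 1.358]
ft_force: [0.8, -1.2, 0.6]
opening: 1.002
finger_force: 0.0
```

Call:
{"api": "carry_out", "payload": {
  "series": [
    {"translation": [17, 15, 10], "angular": [0, 0, 0], "jaw": -0.3},
    {"translation": [17, 15, 10], "angular": [0, 0, 0], "jaw": -0.3},
    {"translation": [17, 15, 10], "angular": [0, 0, 0], "jaw": -0.3},
    {"translation": [0, 0, 0], "angular": [0, 0, 0], "jaw": -0.3},
    {"translation": [0, 0, 0], "angular": [0, 0, 0], "jaw": -0.3}
  ]
}}

```text
time_s: 4.88
position: [526.9, -268.1, 170.9]
ee_rot: [-3.141, -0.0, 1.359]
ft_force: [-0.5, -0.5, -0.1]
opening: 0.65
finger_force: 0.0
```

```bash
python3 - <<'E'
from h import *
im=save('wrist','w1.png'); print(im['fovy'],np.round(im['extrinsics'],2).tolist())
for n in('cell_green_mid','cell_red_mid','charger'): print(n,[(np.round(d['at'],1).tolist(),d['score']) for d in manip.spot_point('wrist',n)[:2]])
for p in ((528,-268,56),(528,-268,22),(540,-215,56)): print(proj(im,p))
print(manip.get_obs()['position'])
E
```

```text
66.51173968225996 [[0.98, -0.2, -0.06, 541.8], [-0.21, -0.94, -0.27, -199.76], [-0.0, 0.28, -0.96, 343.61], [0.0, 0.0, 0.0, 1.0]]
cell_green_mid [([531.4, -267.7, 31.1], 0.85)]
cell_red_mid [([539.8, -216.9, 33.0], 0.53)]
charger [([538.0, -242.5, -3.4], 0.61)]
[320.94335227 228.56573433]
[320.84182372 219.64272052]
[321.79924482 159.65386853]
[ 526.11424534 -269.89464419  171.92699595]
```

View pics/w1.png

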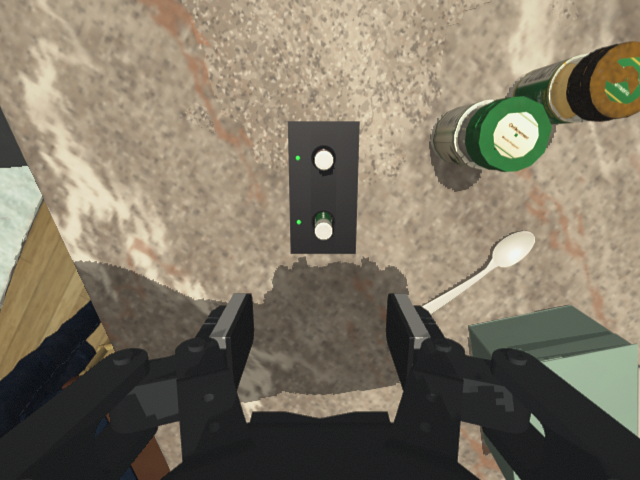

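The wrist view puts the green cell's top at about (323,230), the red one's at (323,159), and the charger square in the picture.

```bash
python3 - <<'E'
from h import *
im=manip.get_image('wrist')
px=im['pixels'].astype(int); 
for (u0,v0) in ((323,230),(323,159)):
    w=np.zeros((480,640),np.uint8); w[v0-16:v0+16,u0-16:u0+16]=(px[v0-16:v0+16,u0-16:u0+16].min(2)>150)
    n,l,s,c=cv2.connectedComponentsWithStats(w); k=1+s[1:,4].argmax(); print(s[k],c[k],ray(im,*c[k],56))
g=[manip.get_obs()['position'] for _ in range(3)]; print(g)
print(ray(im,292,188,22),ray(im,357,188,22))
E
```

```text
[315 219  18  17 226] [323.45575221 227.27876106] [ 529.46597301 -269.56657731   56.        ]
[315 147  18  19 267] [323.65168539 156.49812734] [ 541.3402238  -215.01475558   56.        ]
[array([ 526.20312242, -269.8220554 ,  171.94340411]), array([ 526.20312242, -269.8220554 ,  171.94340411]), array([ 526.20312242, -269.8220554 ,  171.94340411])]
[ 508.55117261 -237.05084843   22.        ] [ 564.35401397 -249.21568529   22.        ]
```

Call:
{"api": "carry_out", "payload": {
  "series": [
    {"translation": [2, 3, 15], "angular": [0, 0, 0], "jaw": -0.3},
    {"translation": [0, 0, 19], "angular": [0, 0, 0], "jaw": -0.3},
    {"translation": [0, 0, 19], "angular": [0, 0, 0], "jaw": -0.3},
    {"translation": [0, 0, 19], "angular": [0, 0, 0], "jaw": -0.3},
    {"translation": [0, 0, 19], "angular": [0, 0, 0], "jaw": -0.3},
    {"translation": [0, 0, 19], "angular": [0, 0, 0], "jaw": -0.3},
    {"translation": [0, 0, 17], "angular": [0, 0, 0], "jaw": -0.3},
    {"translation": [0, 0, 10], "angular": [0, 0, 0], "jaw": -0.3},
    {"translation": [0, 0, 7], "angular": [0, 0, 0], "jaw": -0.3},
    {"translation": [0, 0, 0], "angular": [0, 0, 0], "jaw": -0.3},
    {"translation": [0, 0, 0], "angular": [0, 0, 0], "jaw": -0.3}
  ]
}}

```text
time_s: 6.05
position: [530.2, -267.9, 28.0]
ee_rot: [3.141, 0.0, 1.358]
ft_force: [0.4, -0.1, 0.0]
opening: 0.648
finger_force: 0.0
```

Call:
{"api": "carry_out", "payload": {
  "series": [
    {"translation": [0, 0, 0], "angular": [0, 0, 0], "jaw": 0.4},
    {"translation": [0, 0, 0], "angular": [0, 0, 0], "jaw": 0.5},
    {"translation": [0, 0, 0], "angular": [0, 0, 0], "jaw": 0.6},
    {"translation": [0, 0, 0], "angular": [0, 0, 0], "jaw": 0.7},
    {"translation": [0, 0, 0], "angular": [0, 0, 0], "jaw": 0.8},
    {"translation": [0, 0, 0], "angular": [0, 0, 0], "jaw": 1},
    {"translation": [0, 0, 0], "angular": [0, 0, 0], "jaw": 1},
    {"translation": [0, 0, 0], "angular": [0, 0, 0], "jaw": 1},
    {"translation": [0, 0, 0], "angular": [0, 0, 0], "jaw": 1}
  ],
  "force": 40
}}

```text
time_s: 6.8
position: [530.0, -267.6, 27.5]
ee_rot: [-3.142, -0.0, 1.358]
ft_force: [0.1, -0.3, 0.2]
opening: -0.002
finger_force: 0.0
```

The fingers shut on nothing, so I'll look.

```bash
python3 - <<'E'
from h import *
im=manip.get_image('wrist'); s=manip.get_image('scene')
a=cv2.resize(im['pixels'][60:480,160:500],(400,494)); b=cv2.resize(s['pixels'][320:440,310:420],(400,436),interpolation=2)
b=np.vstack([b,np.zeros((58,400,3),np.uint8)])
cv2.imwrite('pics/m1.png',np.hstack([a,b])[:,:,::-1])
E
```

```text
(no output)
```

View pics/m1.png

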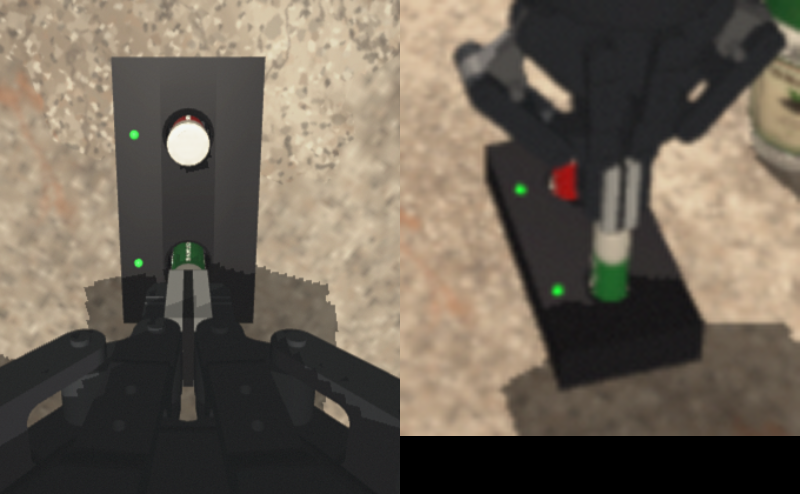

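```bash
python3 - <<'E'
from h import *
im=manip.get_image('wrist'); s=manip.get_image('scene'); t=manip.get_image('top')
p=manip.get_obs()['position'];print(p)
for z in (p[2],p[2]+19,56,70):
  for dy in (0,):
    q=(p[0],p[1]+dy,z)
    a=proj(im,q);b=proj(s,q);print(round(z),'wrist crop',(a-[160,60])*400/340,'scene crop',(b-[310,320])*400/110)
for q in ((529.5,-268.3,22),(529.5,-268.3,56)): print('cell',q,(proj(s,q)-[310,320])*400/110,(proj(im,q)-[160,60])*400/340)
b=cv2.resize(t['pixels'][250:330,370:470],(600,480),interpolation=2)
cv2.imwrite('pics/m2.png',b[:,:,::-1]); print((proj(t,p)-[370,250])*6)
E
```

```text
[ 529.96008869 -267.68884037   27.47456877]
27 wrist crop [187.70275896 262.02689321] scene crop [208.1906243  268.84543195]
46 wrist crop [187.69741075 280.54473451] scene crop [210.05849971 236.56387655]
56 wrist crop [187.69426376 291.44097548] scene crop [211.01569479 220.02115317]
70 wrist crop [187.68891416 309.96361931] scene crop [212.44853306 195.25812688]
cell (529.5, -268.3, 22) [207.46220835 279.44179276] [186.98116003 258.81600946]
cell (529.5, -268.3, 56) [210.81348789 221.47061287] [186.82183466 293.16880217]
[402.90916836 217.64081495]
```

View pics/m2.png

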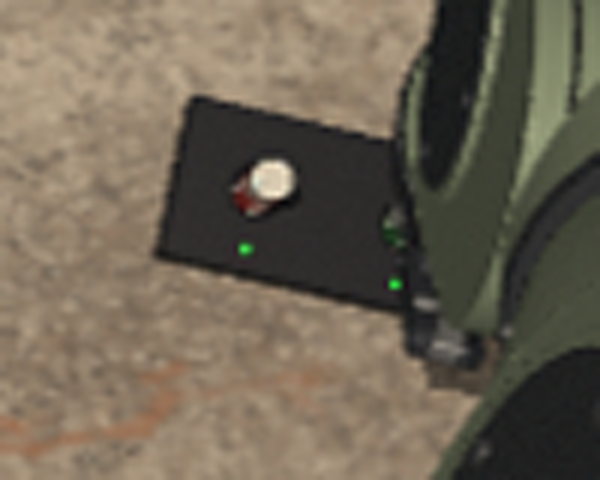

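The shut fingers appear to end at the cell's top, which doesn't match the TCP reading. I'll raise them, still shut, and compare the tip with the reported TCP.

Call:
{"api": "carry_out", "payload": {
  "series": [
    {"translation": [0, 0, -15], "angular": [0, 0, 0], "jaw": 1},
    {"translation": [0, 0, -20], "angular": [0, 0, 0], "jaw": 1},
    {"translation": [0, 0, -20], "angular": [0, 0, 0], "jaw": 1},
    {"translation": [0, 0, -15], "angular": [0, 0, 0], "jaw": 1},
    {"translation": [0, 0, 0], "angular": [0, 0, 0], "jaw": 1}
  ]
}}

```text
time_s: 7.47
position: [531.1, -268.2, 100.3]
ee_rot: [3.138, 0.001, 1.358]
ft_force: [1.0, 0.2, 0.2]
opening: -0.002
finger_force: 0.0
```

```bash
python3 - <<'E'
from h import *
im=manip.get_image('wrist'); s=manip.get_image('scene')
o=manip.get_obs();p=o['position'];print(p,o['opening'])
b=cv2.resize(s['pixels'][300:420,320:420],(500,600),interpolation=2)
for z,c in((p[2],(255,0,0)),(p[2]+19,(255,255,0)),):
    q=(proj(s,(p[0],p[1],z))-[320,300])*5; cv2.circle(b,tuple(int(x) for x in q),4,c,-1)
q=(proj(s,(529.5,-268.3,56))-[320,300])*5; cv2.circle(b,tuple(int(x) for x in q),4,(0,255,255),-1)
a=cv2.resize(im['pixels'][130:430,245:395],(300,600))
q=(proj(im,p)-[245,130])*2; cv2.circle(a,tuple(int(x) for x in q),4,(255,0,0),-1)
cv2.imwrite('pics/m3.png',np.hstack([b,a])[:,:,::-1])
E
```

```text
[ 530.04762554 -267.7648377    97.61557941] 0.00374893503620227
```

View pics/m3.png

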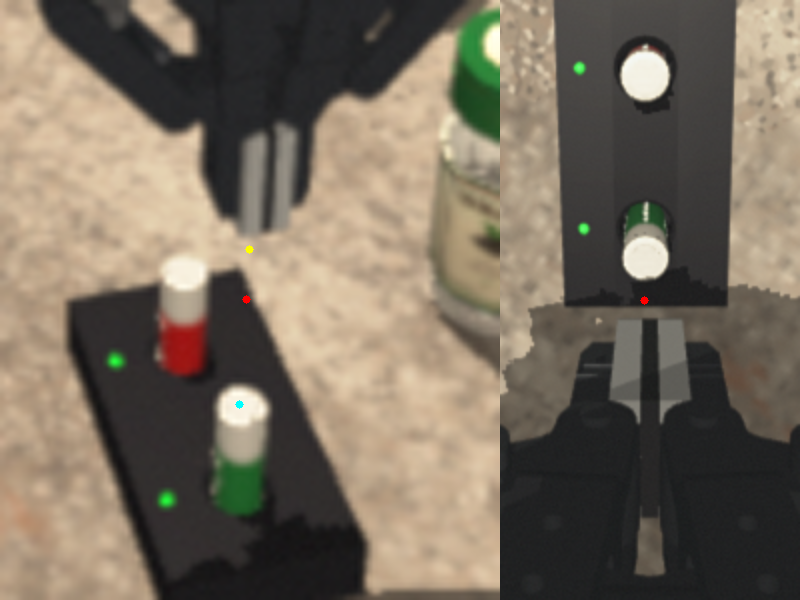

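```bash
python3 - <<'E'
from h import *
im=manip.get_image('wrist'); s=manip.get_image('scene')
o=manip.get_obs();p=o['position'];x=np.array([.211,.977,0])
print(p,'want scene 371.6,346.6 wrist 320,290')
for dz in (0,10,20,25,30,35): print(dz,proj(s,p-11*x+[0,0,dz]),proj(im,p+11*x+[0,0,dz]),proj(im,p-11*x+[0,0,dz]))
E
```

```text
[ 529.65436268 -267.5495641    96.76539495] want scene 371.6,346.6 wrist 320,290
0 [371.52182741 365.87462883] [318.68974233 261.28412981] [318.7461789  301.62484206]
10 [371.84459452 360.67179504] [318.65198542 268.07786094] [318.71271922 310.34944949]
20 [372.17270477 355.38283265] [318.60979778 275.6688297 ] [318.67547317 320.06135203]
25 [372.33880521 352.70538211] [318.58679134 279.80845757] [318.65522356 325.34143452]
30 [372.50629195 350.00558512] [318.56235087 284.20611586] [318.6337595  330.93818723]
35 [372.67518242 347.28316076] [318.53633798 288.88670589] [318.61096834 336.88097904]
```

Both views put the real fingertip about 35 mm short of the reported TCP, so the first grasp closed above the cell. I'll go deeper and watch the force.

Call:
{"api": "carry_out", "payload": {
  "series": [
    {"translation": [0, 0, 0], "angular": [0, 0, 0], "jaw": -0.3},
    {"translation": [0, 0, 0], "angular": [0, 0, 0], "jaw": -0.3},
    {"translation": [0, 0, 0], "angular": [0, 0, 0], "jaw": -0.3},
    {"translation": [0, 0, 0], "angular": [0, 0, 0], "jaw": -0.3},
    {"translation": [0, 0, 0], "angular": [0, 0, 0], "jaw": -0.3},
    {"translation": [0, 0, 15], "angular": [0, 0, 0], "jaw": -0.3},
    {"translation": [0, 0, 20], "angular": [0, 0, 0], "jaw": -0.3},
    {"translation": [0, 0, 20], "angular": [0, 0, 0], "jaw": -0.3},
    {"translation": [0, 0, 15], "angular": [0, 0, 0], "jaw": -0.3},
    {"translation": [0, 0, 8], "angular": [0, 0, 0], "jaw": -0.3},
    {"translation": [0, 0, 8], "angular": [0, 0, 0], "jaw": -0.3},
    {"translation": [0, 0, 8], "angular": [0, 0, 0], "jaw": -0.3},
    {"translation": [0, 0, 5], "angular": [0, 0, 0], "jaw": -0.3},
    {"translation": [0, 0, 0], "angular": [0, 0, 0], "jaw": -0.3},
    {"translation": [0, 0, 0], "angular": [0, 0, 0], "jaw": -0.3}
  ]
}}

```text
time_s: 8.92
position: [530.1, -267.7, -1.3]
ee_rot: [3.141, -0.0, 1.358]
ft_force: [-0.8, -0.3, 0.0]
opening: 0.653
finger_force: 0.0
```

Call:
{"api": "carry_out", "payload": {
  "series": [
    {"translation": [0, 0, 3], "angular": [0, 0, 0], "jaw": -0.3},
    {"translation": [0, 0, 0], "angular": [0, 0, 0], "jaw": -0.3},
    {"translation": [0, 0, 0], "angular": [0, 0, 0], "jaw": 0.4},
    {"translation": [0, 0, 0], "angular": [0, 0, 0], "jaw": 0.5},
    {"translation": [0, 0, 0], "angular": [0, 0, 0], "jaw": 0.6},
    {"translation": [0, 0, 0], "angular": [0, 0, 0], "jaw": 0.7},
    {"translation": [0, 0, 0], "angular": [0, 0, 0], "jaw": 0.8},
    {"translation": [0, 0, 0], "angular": [0, 0, 0], "jaw": 1},
    {"translation": [0, 0, 0], "angular": [0, 0, 0], "jaw": 1},
    {"translation": [0, 0, 0], "angular": [0, 0, 0], "jaw": 1}
  ],
  "force": 40
}}

```text
time_s: 9.75
position: [530.1, -267.7, -4.3]
ee_rot: [3.141, 0.0, 1.358]
ft_force: [0.1, -0.2, 5.6]
opening: 0.184
finger_force: 39.0
```

Call:
{"api": "carry_out", "payload": {
  "series": [
    {"translation": [0, 0, -5], "angular": [0, 0, 0], "jaw": 1},
    {"translation": [0, 0, -9], "angular": [0, 0, 0], "jaw": 1},
    {"translation": [0, 0, -15], "angular": [0, 0, 0], "jaw": 1},
    {"translation": [0, 0, -20], "angular": [0, 0, 0], "jaw": 1},
    {"translation": [0, 0, -25], "angular": [0, 0, 0], "jaw": 1},
    {"translation": [0, 0, -25], "angular": [0, 0, 0], "jaw": 1},
    {"translation": [0, 0, -25], "angular": [0, 0, 0], "jaw": 1},
    {"translation": [0, 0, -25], "angular": [0, 0, 0], "jaw": 1},
    {"translation": [0, 0, -25], "angular": [0, 0, 0], "jaw": 1},
    {"translation": [10, -2, 0], "angular": [0, 0, 0], "jaw": 1},
    {"translation": [25, -6, 0], "angular": [0, 0, 0], "jaw": 1},
    {"translation": [30, -7, 0], "angular": [0, 0, 0], "jaw": 1},
    {"translation": [30, -7, 0], "angular": [0, 0, 0], "jaw": 1},
    {"translation": [30, -7, 0], "angular": [0, 0, 0], "jaw": 1},
    {"translation": [30, -7, 0], "angular": [0, 0, 0], "jaw": 1},
    {"translation": [30, -7, 0], "angular": [0, 0, 0], "jaw": 1},
    {"translation": [30, -7, 0], "angular": [0, 0, 0], "jaw": 1},
    {"translation": [25, -7, 0], "angular": [0, 0, 0], "jaw": 1},
    {"translation": [10, -3, 0], "angular": [0, 0, 0], "jaw": 1},
    {"translation": [0, 0, 0], "angular": [0, 0, 0], "jaw": 1}
  ]
}}

```text
time_s: 11.42
position: [524.0, -7.9, 169.9]
ee_rot: [3.142, -0.001, 1.362]
ft_force: [0.6, -0.3, -0.0]
opening: 0.183
finger_force: 39.0
```

```bash
python3 - <<'E'
from h import *
im=save('wrist','w2.png'); o=manip.get_obs();p=o['position'];print(p,o['opening'],o['joint_pos'])
for n in('neck_mouth','shoulder','cell_green_mid'): print(n,[(np.round(d['at'],1).tolist(),round(d['score'],2)) for d in manip.spot_point('wrist',n)[:2]])
for c in ('scene','top'):
    manip.get_image(c)
    for n in('neck_mouth','shoulder','cell_green_mid'): print(c,n,[(np.round(d['at'],1).tolist(),round(d['score'],2)) for d in manip.spot_point(c,n)[:2]])
for q in ((523,60.5,138),(526,62,138),(526,62,118)): print(proj(im,q))
print(proj(im,p+[0,0,10]),proj(im,p+[0,0,60]))
E
```

```text
[524.12435641 -10.10305211 169.84391702] 0.18116539823033 [ 0.07862708  0.67737093 -0.21947913  1.71106854  0.19645675  0.77445463
 -0.44621701]
neck_mouth [([526.9, 67.2, 139.3], 0.75)]
shoulder []
cell_green_mid [([525.4, -7.0, 204.2], 0.82)]
scene neck_mouth [([523.2, 59.7, 133.6], 0.68)]
scene shoulder [([526.9, 61.1, 114.4], 0.42)]
scene cell_green_mid []
top neck_mouth [([521.3, 58.5, 138.9], 0.91)]
top shoulder [([529.3, 61.3, 115.9], 0.52)]
top cell_green_mid []
[291.46798454 145.25655566]
[296.25447686 141.23608353]
[298.32443284 141.05306976]
[320.84193712 294.52310128] [321.3293461  352.74900665]
```

View pics/w2.png

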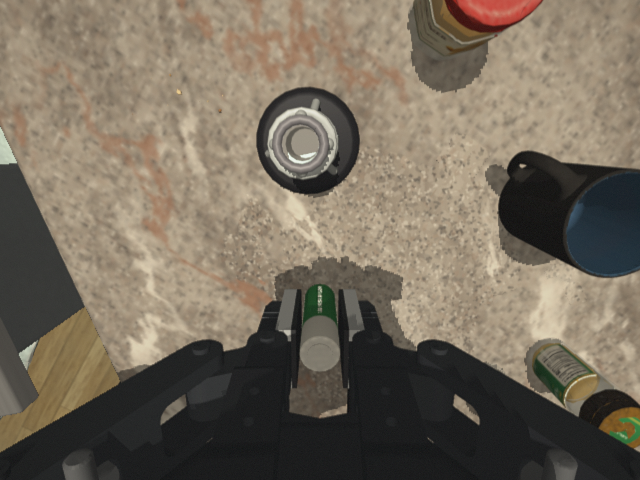

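The wrist view shows the cell held upright at (320,320), the frother mouth at about (303,143), and the foot centred at (308,140). I'll fit the mouth precisely.

```bash
python3 - <<'E'
from h import *
im=manip.get_image('wrist'); p=manip.get_obs()['position']; print(p)
g=cv2.cvtColor(im['pixels'],cv2.COLOR_RGB2GRAY)[85:200,250:365]
G=cv2.resize(g,None,fx=6,fy=6,interpolation=cv2.INTER_CUBIC)
cv2.imwrite('pics/g.png',G)
def circ(c,r,z): 
    return np.array([proj(im,(c[0]+r*np.cos(a),c[1]+r*np.sin(a),z)) for a in np.linspace(0,2*np.pi,60)])
O=cv2.cvtColor(G,cv2.COLOR_GRAY2BGR)
gx=cv2.GaussianBlur(g,(0,0),0.8).astype(float); grad=np.hypot(cv2.Sobel(gx,6,1,0),cv2.Sobel(gx,6,0,1))
from scipy.ndimage import map_coordinates as mc
def score(c,rz): return sum(mc(grad,(circ(c,r,z)-[250,85])[:,::-1].T,order=1).mean() for r,z in rz)
for rz in ([(15.5,135.5)],[(10.2,135.5)],[(15.5,135.5),(10.2,135.5)],[(21,118)],[(46,0)],[(46,6)]):
    best=sorted(((score((x,y),rz),x,y) for x in np.arange(518,537,.5) for y in np.arange(54,72,.5)),reverse=True)[:4]; print(rz,best)
x,y=best[0][1:]
for c,z,r,col in (((526,62),135.5,15.5,(0,0,255)),):
    cv2.polylines(O,[((circ(c,r,z)-[250,85])*6+3).astype(int)],True,col,1)
cv2.imwrite('pics/g.png',O[:600,:690])
for q in ((530,-268,56),): pass
E
```

```text
[524.20586463 -10.77421513 169.50263725]
[(15.5, 135.5)] [(np.float64(170.4493585730849), np.float64(526.5), np.float64(63.0)), (np.float64(167.37984944884684), np.float64(526.0), np.float64(62.5)), (np.float64(164.9666319519662), np.float64(526.5), np.float64(62.5)), (np.float64(163.02619991858148), np.float64(526.0), np.float64(63.0))]
[(10.2, 135.5)] [(np.float64(166.48712139214408), np.float64(527.5), np.float64(60.5)), (np.float64(143.57865076014238), np.float64(528.0), np.float64(60.5)), (np.float64(140.4619485928014), np.float64(529.0), np.float64(61.5)), (np.float64(140.22227098444213), np.float64(527.5), np.float64(60.0))]
[(15.5, 135.5), (10.2, 135.5)] [(np.float64(321.147219391178), np.float64(527.5), np.float64(60.5)), (np.float64(283.045689549219), np.float64(528.0), np.float64(60.5)), (np.float64(282.7865070462917), np.float64(526.5), np.float64(63.0)), (np.float64(282.70718117290846), np.float64(526.5), np.float64(62.5))]
[(21, 118)] [(np.float64(241.85721341799692), np.float64(528.0), np.float64(60.0)), (np.float64(235.25915324789133), np.float64(528.0), np.float64(60.5)), (np.float64(225.85708290893794), np.float64(527.5), np.float64(60.0)), (np.float64(223.8470575944356), np.float64(528.5), np.float64(60.5))]
[(46, 0)] [(np.float64(223.49568339787535), np.float64(527.0), np.float64(60.0)), (np.float64(223.48207921867018), np.float64(527.5), np.float64(60.0)), (np.float64(222.11901903671404), np.float64(527.5), np.float64(60.5)), (np.float64(221.94233684191155), np.float64(527.0), np.float64(60.5))]
[(46, 6)] [(np.float64(251.30129887354323), np.float64(527.5), np.float64(60.5)), (np.float64(249.7295588008616), np.float64(527.5), np.float64(60.0)), (np.float64(242.54988524205802), np.float64(528.0), np.float64(60.5)), (np.float64(239.72209660588982), np.float64(528.0), np.float64(60.0))]
```

View pics/g.png

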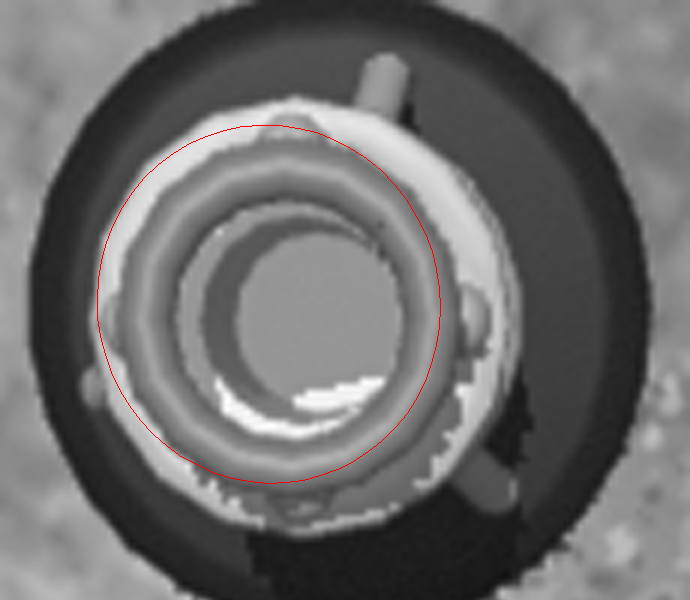

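Call:
{"api": "carry_out", "payload": {
  "series": [
    {"translation": [10, -1.5, 0], "angular": [0, 0, 0], "jaw": 1},
    {"translation": [20, -3.5, 0], "angular": [0, 0, 0], "jaw": 1},
    {"translation": [20, -3.5, 0], "angular": [0, 0, 0], "jaw": 1},
    {"translation": [15, -2, 0], "angular": [0, 0, 0], "jaw": 1},
    {"translation": [5.5, -1, 0], "angular": [0, 0, 0], "jaw": 1},
    {"translation": [0, 0, 10], "angular": [0, 0, 0], "jaw": 1},
    {"translation": [0, 0, 15], "angular": [0, 0, 0], "jaw": 1},
    {"translation": [0, 0, 8], "angular": [0, 0, 0], "jaw": 1},
    {"translation": [0, 0, 0], "angular": [0, 0, 0], "jaw": 1},
    {"translation": [0, 0, 0], "angular": [0, 0, 0], "jaw": 1},
    {"translation": [0, 0, 0], "angular": [0, 0, 0], "jaw": 1}
  ]
}}

```text
time_s: 12.98
position: [528.1, 60.6, 137.1]
ee_rot: [3.141, -0.0, 1.358]
ft_force: [-0.5, -0.4, -0.3]
opening: 0.186
finger_force: 39.0
```

Call:
{"api": "carry_out", "payload": {
  "series": [
    {"translation": [0, 0, 5], "angular": [0, 0, 0], "jaw": 1},
    {"translation": [0, 0, 5], "angular": [0, 0, 0], "jaw": 1},
    {"translation": [0, 0, 0], "angular": [0, 0, 0], "jaw": 1}
  ]
}}

```text
time_s: 13.23
position: [527.6, 60.7, 125.8]
ee_rot: [-3.141, 0.0, 1.358]
ft_force: [0.4, 1.0, -0.0]
opening: 0.186
finger_force: 39.0
```

Call:
{"api": "carry_out", "payload": {
  "series": [
    {"translation": [0, 0, 4], "angular": [0, 0, 0], "jaw": 1},
    {"translation": [0, 0, 4], "angular": [0, 0, 0], "jaw": 1},
    {"translation": [0, 0, 4], "angular": [0, 0, 0], "jaw": 1},
    {"translation": [0, 0, 0], "angular": [0, 0, 0], "jaw": 1},
    {"translation": [0, 0, 0], "angular": [0, 0, 0], "jaw": 1}
  ]
}}

```text
time_s: 13.65
position: [527.8, 60.8, 114.3]
ee_rot: [-3.141, -0.0, 1.358]
ft_force: [-0.8, 1.7, -0.5]
opening: 0.18
finger_force: 39.0
```

Call:
{"api": "carry_out", "payload": {
  "series": [
    {"translation": [0, 0, 2], "angular": [0, 0, 0], "jaw": 1},
    {"translation": [0, 0, 0], "angular": [0, 0, 0], "jaw": 0.2},
    {"translation": [0, 0, 0], "angular": [0, 0, 0], "jaw": 0.2},
    {"translation": [0, 0, 0], "angular": [0, 0, 0], "jaw": 0.2},
    {"translation": [0, 0, 0], "angular": [0, 0, 0], "jaw": 0.2},
    {"translation": [0, 0, 0], "angular": [0, 0, 0], "jaw": 0},
    {"translation": [0, 0, -10], "angular": [0, 0, 0], "jaw": 0},
    {"translation": [0, 0, -20], "angular": [0, 0, 0], "jaw": 0},
    {"translation": [-10, 0, -20], "angular": [0, 0, 0], "jaw": 0},
    {"translation": [-20, 0, 0], "angular": [0, 0, 0], "jaw": 0},
    {"translation": [-20, 0, 0], "angular": [0, 0, 0], "jaw": 0},
    {"translation": [-20, 0, 0], "angular": [0, 0, 0], "jaw": 0},
    {"translation": [0, 0, 0], "angular": [0, 0, 0], "jaw": 0},
    {"translation": [0, 0, 0], "angular": [0, 0, 0], "jaw": 0}
  ]
}}

```text
time_s: 14.82
position: [513.0, -8.4, 162.6]
ee_rot: [3.141, 0.0, 1.356]
ft_force: [0.2, 0.7, -0.0]
opening: 0.502
finger_force: 0.0
```

```bash
python3 - <<'E'
from h import *
im=manip.get_image('wrist'); o=manip.get_obs();p=o['position'];print(p,o['opening'])
u,v=proj(im,(527.7,60.4,138)); print(u,v)
u,v=int(u),int(v)
a=im['pixels'][max(v-60,0):v+60,u-75:u+75]; a=cv2.resize(a,(600,480),interpolation=2)
cv2.imwrite('pics/w3.png',a[:,:,::-1])
for c in ('wrist',): print([(np.round(d['at'],1).tolist(),round(d['score'],2)) for d in manip.spot_point(c,'cell_green_mid')])
E
```

```text
[513.20453869  -7.44088329 162.60336975] 0.49671530281196724
318.8985927582259 138.09324556353758
[([527.2, 62.6, 93.5], 0.62)]
```

View pics/w3.png

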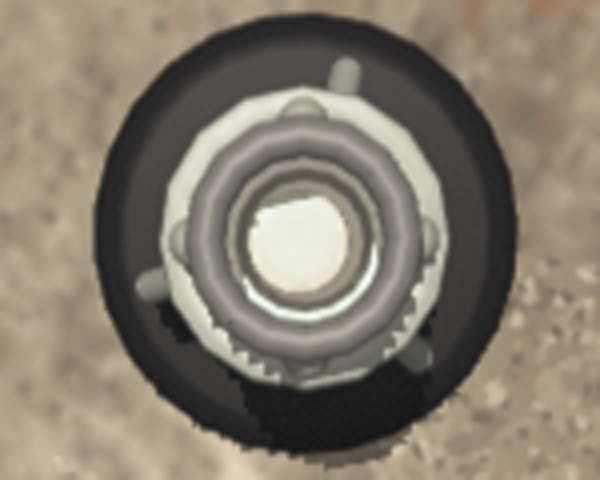

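The cell sits in the bore at (300,243) with its top below the lip, and the network puts its middle at z≈94, so it's home. Now the cap.

Call:
{"api": "carry_out", "payload": {
  "series": [
    {"translation": [15, -4, 0], "angular": [0, 0, 0], "jaw": -0.6},
    {"translation": [30, -7.5, 0], "angular": [0, 0, 0], "jaw": -0.6},
    {"translation": [30, -7.5, 0], "angular": [0, 0, 0], "jaw": -0.6},
    {"translation": [30, -7.5, 0], "angular": [0, 0, 0], "jaw": -0.6},
    {"translation": [30, -7.5, 0], "angular": [0, 0, 0], "jaw": -0.6},
    {"translation": [30, -7.5, 0], "angular": [0, 0, 0], "jaw": -0.6},
    {"translation": [30, -7.5, 0], "angular": [0, 0, 0], "jaw": -0.6},
    {"translation": [30, -7.5, 0], "angular": [0, 0, 0], "jaw": -0.6},
    {"translation": [22, -5, 0], "angular": [0, 0, 0], "jaw": -0.6},
    {"translation": [0, 0, 0], "angular": [0, 0, 0], "jaw": -0.6},
    {"translation": [0, 0, 0], "angular": [0, 0, 0], "jaw": -0.6},
    {"translation": [0, 0, 0], "angular": [0, 0, 0], "jaw": -0.6}
  ]
}}

```text
time_s: 15.92
position: [505.0, 246.6, 162.4]
ee_rot: [-3.142, 0.0, 1.358]
ft_force: [0.6, -0.9, 0.2]
opening: 0.799
finger_force: 0.0
```

```bash
python3 - <<'E'
from h import *
im=manip.get_image('wrist'); o=manip.get_obs();p=o['position'];print(p,o['opening'],o['joint_pos'],o['ee_rot'])
print([(np.round(d['at'],1).tolist(),round(d['score'],2)) for d in manip.spot_point('wrist','cap')])
px=im['pixels'].astype(int); m=((px[...,2]>px[...,0]+50)&(px[...,2]>px[...,1]+25)).astype(np.uint8)
n,l,s,c=cv2.connectedComponentsWithStats(m); k=1+s[1:,4].argmax(); print(s[k],c[k],ray(im,*c[k],34),ray(im,*c[k],17))
M=cv2.distanceTransform((l==k).astype(np.uint8),cv2.DIST_L2,3)
# fit silhouette of cylinder
def sil(x,y):
    pts=[proj(im,(x+21*np.cos(a),y+21*np.sin(a),z)) for z in(0,34) for a in np.linspace(0,6.28,40)]
    w=np.zeros((480,640),np.uint8); cv2.fillConvexPoly(w,cv2.convexHull((np.array(pts)*16).astype(np.int32)),1,shift=4); return w
t=(l==k)
best=max(((sil(x,y)&t).sum()/((sil(x,y)|t).sum()),x,y) for x in np.arange(496,514,1.) for y in np.arange(306,328,1.)); print(best)
E
```

```text
[505.17790913 246.19588481 162.5148119 ] 0.8019629789454444 [-0.42608596  0.73651705 -0.16330429  1.58461966  0.1484968   0.83287085
 -0.86122372] [3.14158902e+00 3.54737397e-04 1.35745419e+00]
[([507.0, 319.6, -3.1], 0.65)]
[ 277  111   52   55 2117] [302.47945205 138.03212093] [506.67851982 318.4542581   34.        ] [505.93655258 318.63920396  17.        ]
(np.float64(0.892495784148398), np.float64(507.0), np.float64(318.0))
```

Call:
{"api": "carry_out", "payload": {
  "series": [
    {"translation": [15, -3, 0], "angular": [0, 0, 0], "jaw": -0.6},
    {"translation": [22, -4.3, 0], "angular": [0, 0, 0], "jaw": -0.6},
    {"translation": [22, -4.3, 0], "angular": [0, 0, 0], "jaw": -0.6},
    {"translation": [12, -2, 0], "angular": [0, 0, 0], "jaw": -0.6},
    {"translation": [0, 0, 15], "angular": [0, 0, 0], "jaw": -0.6},
    {"translation": [0, 0, 25], "angular": [0, 0, 0], "jaw": -0.6},
    {"translation": [0, 0, 25], "angular": [0, 0, 0], "jaw": -0.6},
    {"translation": [0, 0, 25], "angular": [0, 0, 0], "jaw": -0.6},
    {"translation": [0, 0, 25], "angular": [0, 0, 0], "jaw": -0.6},
    {"translation": [0, 0, 20], "angular": [0, 0, 0], "jaw": -0.6},
    {"translation": [0, 0, 15], "angular": [0, 0, 0], "jaw": -0.6},
    {"translation": [0, 0, 10], "angular": [0, 0, 0], "jaw": -0.6},
    {"translation": [0, 0, 10], "angular": [0, 0, 0], "jaw": -0.6},
    {"translation": [0, 0, 8], "angular": [0, 0, 0], "jaw": -0.6},
    {"translation": [0, 0, 7], "angular": [0, 0, 0], "jaw": -0.6},
    {"translation": [0, 0, 0], "angular": [0, 0, 0], "jaw": -0.6},
    {"translation": [0, 0, 0], "angular": [0, 0, 0], "jaw": -0.6}
  ]
}}

```text
time_s: 17.43
position: [507.0, 319.0, -22.3]
ee_rot: [3.142, -0.0, 1.358]
ft_force: [0.7, 0.0, 0.8]
opening: 0.8
finger_force: 0.0
```

Call:
{"api": "carry_out", "payload": {
  "series": [
    {"translation": [0, 0, 4], "angular": [0, 0, 0], "jaw": -0.6},
    {"translation": [0, 0, 3], "angular": [0, 0, 0], "jaw": -0.6},
    {"translation": [0, 0, 0], "angular": [0, 0, 0], "jaw": -0.3},
    {"translation": [0, 0, 0], "angular": [0, 0, 0], "jaw": -0.1},
    {"translation": [0, 0, 0], "angular": [0, 0, 0], "jaw": 0.1},
    {"translation": [0, 0, 0], "angular": [0, 0, 0], "jaw": 0.4},
    {"translation": [0, 0, 0], "angular": [0, 0, 0], "jaw": 1},
    {"translation": [0, 0, 0], "angular": [0, 0, 0], "jaw": 1},
    {"translation": [0, 0, 0], "angular": [0, 0, 0], "jaw": 1},
    {"translation": [0, 0, 0], "angular": [0, 0, 0], "jaw": 1}
  ],
  "force": 60
}}

```text
time_s: 18.27
position: [506.9, 319.0, -29.1]
ee_rot: [3.141, -0.0, 1.358]
ft_force: [-1.1, -1.3, 6.1]
opening: 0.479
finger_force: 60.5
```

Call:
{"api": "carry_out", "payload": {
  "series": [
    {"translation": [0, 0, -6], "angular": [0, 0, 0], "jaw": 1},
    {"translation": [0, 0, -15], "angular": [0, 0, 0], "jaw": 1},
    {"translation": [0, 0, -25], "angular": [0, 0, 0], "jaw": 1},
    {"translation": [0, 0, -25], "angular": [0, 0, 0], "jaw": 1},
    {"translation": [0, 0, -25], "angular": [0, 0, 0], "jaw": 1},
    {"translation": [0, 0, -25], "angular": [0, 0, 0], "jaw": 1},
    {"translation": [0, 0, -25], "angular": [0, 0, 0], "jaw": 1},
    {"translation": [0, 0, -20], "angular": [0, 0, 0], "jaw": 1},
    {"translation": [0, 0, -9], "angular": [0, 0, 0], "jaw": 1},
    {"translation": [-14, 4, 0], "angular": [0, 0, 0], "jaw": 1},
    {"translation": [-30, 9, 0], "angular": [0, 0, 0], "jaw": 1},
    {"translation": [-30, 9, 0], "angular": [0, 0, 0], "jaw": 1},
    {"translation": [-30, 9, 0], "angular": [0, 0, 0], "jaw": 1},
    {"translation": [-30, 9, 0], "angular": [0, 0, 0], "jaw": 1},
    {"translation": [-30, 9, 0], "angular": [0, 0, 0], "jaw": 1},
    {"translation": [-30, 9, 0], "angular": [0, 0, 0], "jaw": 1},
    {"translation": [-30, 9, 0], "angular": [0, 0, 0], "jaw": 1},
    {"translation": [-18, 6, 0], "angular": [0, 0, 0], "jaw": 1},
    {"translation": [-6, 2, 0], "angular": [0, 0, 0], "jaw": 1},
    {"translation": [0, 0, 0], "angular": [0, 0, 0], "jaw": 1}
  ]
}}

```text
time_s: 19.93
position: [527.8, 59.2, 145.3]
ee_rot: [-3.141, 0.0, 1.355]
ft_force: [-0.3, 0.1, -1.4]
opening: 0.48
finger_force: 60.6
```

```bash
python3 - <<'E'
from h import *
im=manip.get_image('wrist'); o=manip.get_obs();p=o['position'];print(p,o['opening'],o['ft_force'])
for c in('wrist','scene','top'):
    i=manip.get_image(c)
    for n in('cap','neck_mouth','shoulder'): print(c,n,[(np.round(d['at'],1).tolist(),round(d['score'],2)) for d in manip.spot_point(c,n)[:1]])
px=im['pixels'].astype(int); m=((px[...,2]>px[...,0]+50)&(px[...,2]>px[...,1]+25)).astype(np.uint8)
n,l,s,c=cv2.connectedComponentsWithStats(m); k=1+s[1:,4].argmax(); print(s[k],c[k])
# top row edge of cap silhouette vs predicted
x=np.array([.211,.977,0]);b=p+[0,0,29.3]
for d in(-1,0,1): print(d,[proj(im,b+x*(21+d)+[0,0,z]) for z in (0,34)])
E
```

```text
[527.67551401  60.88043781 145.34681866] 0.4781947301017321 [ 0.02664098  1.50249567 -0.546285  ]
wrist cap [([529.4, 60.7, 174.3], 0.87)]
wrist neck_mouth []
wrist shoulder []
scene cap [([528.7, 60.9, 173.9], 0.58)]
scene neck_mouth [([522.4, 62.2, 138.5], 0.97)]
scene shoulder [([526.2, 60.5, 116.6], 0.56)]
top cap []
top neck_mouth []
top shoulder []
[  262   267   116   136 12388] [319.27510494 335.82918954]
-1 [array([318.28189392, 260.71992351]), array([317.89741015, 294.42403483])]
0 [array([318.27235336, 258.42034793]), array([317.8843336 , 291.56719869])]
1 [array([318.26277785, 256.11234617]), array([317.87119585, 288.69699273])]
```

Call:
{"api": "carry_out", "payload": {
  "series": [
    {"translation": [0, 0, 10], "angular": [0, 0, 0], "jaw": 1},
    {"translation": [0, 0, 12], "angular": [0, 0, 0], "jaw": 1},
    {"translation": [0, 0, 8], "angular": [0, 0, 0], "jaw": 1},
    {"translation": [0, 0, 4], "angular": [0, 0, 0], "jaw": 1},
    {"translation": [0, 0, 3], "angular": [0, 0, 0], "jaw": 1},
    {"translation": [0, 0, 0], "angular": [0, 0, 0], "jaw": 1},
    {"translation": [0, 0, 0], "angular": [0, 0, 0], "jaw": 1}
  ],
  "force": 80
}}

```text
time_s: 21.17
position: [527.9, 60.7, 108.8]
ee_rot: [3.141, -0.0, 1.358]
ft_force: [-0.2, 0.3, -0.6]
opening: 0.472
finger_force: 82.1
```

Call:
{"api": "carry_out", "payload": {
  "series": [
    {"translation": [0, 0, 2], "angular": [0, 0, 0], "jaw": 1},
    {"translation": [0, 0, 2], "angular": [0, 0, 0], "jaw": 1},
    {"translation": [0, 0, 0], "angular": [0, 0, 0], "jaw": 1}
  ]
}}

```text
time_s: 21.42
position: [527.7, 60.7, 104.4]
ee_rot: [-3.141, -0.0, 1.358]
ft_force: [0.1, 0.0, -0.8]
opening: 0.471
finger_force: 82.1
```

Call:
{"api": "carry_out", "payload": {
  "series": [
    {"translation": [0, 0, 2], "angular": [0, 0, 0], "jaw": 1},
    {"translation": [0, 0, 2], "angular": [0, 0, 0], "jaw": 1},
    {"translation": [0, 0, 1], "angular": [0, 0, 0], "jaw": 1},
    {"translation": [0, 0, 0], "angular": [0, 0, 0], "jaw": 1},
    {"translation": [0, 0, 0], "angular": [0, 0, 0], "jaw": 1}
  ]
}}

```text
time_s: 21.83
position: [527.7, 60.7, 99.5]
ee_rot: [-3.141, -0.0, 1.358]
ft_force: [-0.3, -0.7, -0.5]
opening: 0.471
finger_force: 82.1
```

Call:
{"api": "carry_out", "payload": {
  "series": [
    {"translation": [0, 0, 1], "angular": [0, 0, 0], "jaw": 1},
    {"translation": [0, 0, 1], "angular": [0, 0, 0], "jaw": 1},
    {"translation": [0, 0, 1], "angular": [0, 0, 0], "jaw": 1},
    {"translation": [0, 0, 0], "angular": [0, 0, 0], "jaw": 1},
    {"translation": [0, 0, 0], "angular": [0, 0, 0], "jaw": 1}
  ]
}}

```text
time_s: 22.25
position: [527.8, 60.9, 96.5]
ee_rot: [3.142, -0.0, 1.358]
ft_force: [0.7, 1.6, -0.6]
opening: 0.47
finger_force: 82.5
```

Rim at about 126, right at the balls. I'll press on in small steps.

Call:
{"api": "carry_out", "payload": {
  "series": [
    {"translation": [0, 0, 1], "angular": [0, 0, 0], "jaw": 1},
    {"translation": [0, 0, 1], "angular": [0, 0, 0], "jaw": 1},
    {"translation": [0, 0, 0], "angular": [0, 0, 0], "jaw": 1}
  ]
}}

```text
time_s: 22.5
position: [527.9, 61.0, 94.5]
ee_rot: [3.141, -0.001, 1.358]
ft_force: [0.7, 2.7, 0.4]
opening: 0.474
finger_force: 82.6
```

Call:
{"api": "carry_out", "payload": {
  "series": [
    {"translation": [0, 0, 1], "angular": [0, 0, 0], "jaw": 1},
    {"translation": [0, 0, 1], "angular": [0, 0, 0], "jaw": 1},
    {"translation": [0, 0, 0], "angular": [0, 0, 0], "jaw": 1}
  ]
}}

```text
time_s: 22.75
position: [527.7, 60.8, 92.2]
ee_rot: [-3.141, -0.0, 1.358]
ft_force: [1.2, 2.3, -4.0]
opening: 0.471
finger_force: 82.0
```

Call:
{"api": "carry_out", "payload": {
  "series": [
    {"translation": [0, 0, 1], "angular": [0, 0, 0], "jaw": 1},
    {"translation": [0, 0, 1], "angular": [0, 0, 0], "jaw": 1},
    {"translation": [0, 0, 0], "angular": [0, 0, 0], "jaw": 1}
  ]
}}

```text
time_s: 23.0
position: [527.5, 60.6, 90.1]
ee_rot: [-3.141, 0.0, 1.358]
ft_force: [0.7, 2.0, -6.3]
opening: 0.468
finger_force: 81.8
```

Call:
{"api": "carry_out", "payload": {
  "series": [
    {"translation": [0, 0, 1], "angular": [0, 0, 0], "jaw": 1},
    {"translation": [0, 0, 0.5], "angular": [0, 0, 0], "jaw": 1},
    {"translation": [0, 0, 0], "angular": [0, 0, 0], "jaw": 1}
  ]
}}

```text
time_s: 23.25
position: [527.7, 60.5, 89.1]
ee_rot: [-3.141, 0.0, 1.358]
ft_force: [0.3, 1.4, 0.0]
opening: 0.472
finger_force: 82.5
```

Call:
{"api": "carry_out", "payload": {
  "series": [
    {"translation": [0, 0, 0.5], "angular": [0, 0, 0], "jaw": 1},
    {"translation": [0, 0, 0.5], "angular": [0, 0, 0], "jaw": 1},
    {"translation": [0, 0, 0], "angular": [0, 0, 0], "jaw": 1}
  ]
}}

```text
time_s: 23.5
position: [527.7, 60.5, 88.9]
ee_rot: [3.141, 0.0, 1.358]
ft_force: [-6.6, -0.3, 20.4]
opening: 0.47
finger_force: 84.9
```

Call:
{"api": "carry_out", "payload": {
  "series": [
    {"translation": [0, 0, -0.2], "angular": [0, 0, 0], "jaw": 1},
    {"translation": [0, 0, 0], "angular": [0, 0, 0], "jaw": 1},
    {"translation": [0, 0, 0], "angular": [0, 0, 0], "jaw": 1},
    {"translation": [0, 0, 0], "angular": [0, 0, 0], "jaw": 1}
  ]
}}

```text
time_s: 23.83
position: [527.7, 60.5, 88.9]
ee_rot: [3.141, 0.0, 1.358]
ft_force: [-5.8, 0.1, 16.9]
opening: 0.471
finger_force: 84.1
```

```bash
python3 - <<'E'
from h import *
im=manip.get_image('scene'); o=manip.get_obs(); print(o['ft_force'],o['position'])
print([(np.round(d['at'],1).tolist(),round(d['score'],2)) for d in manip.spot_point('scene','cap')])
for c in('mug','jar_honey','cell_red_mid'): print(c,[np.round(d['at'],1).tolist() for d in manip.spot_point('scene',c)[:1]])
a=cv2.resize(im['pixels'][200:320,220:370],(800,640),interpolation=2)[:600]
cv2.imwrite('pics/s9.png',a[:,:,::-1])
w=manip.get_image('wrist'); o=manip.get_obs(); print(o['ft_force'],[(np.round(d['at'],1).tolist(),round(d['score'],2)) for d in manip.spot_point('wrist','cap')])
E
```

```text
[-5.34488705  0.25279692 16.77122197] [527.73798463  60.49476461  88.91010746]
[([528.4, 59.8, 116.2], 0.82)]
mug [[716.7, -26.3, 2.4]]
jar_honey [[662.0, 131.0, -0.9]]
cell_red_mid [[540.0, -218.4, 31.8]]
[-4.56253123 -1.22094206 16.17394459] [([527.2, 62.3, 113.8], 0.75)]
```

View pics/s9.png

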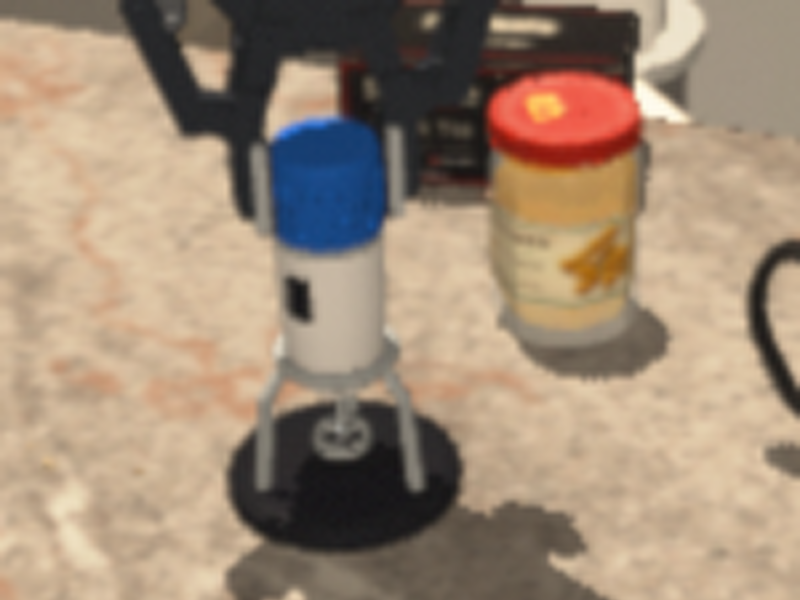

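The cap sits flush on the shoulder at (330,245), still gripped, and the gripper is pressing it down with about 16 N. The jar is untouched.

```bash
python3 -c "
from rig import manip
print(manip.get_obs()['ft_force']); print(manip.sign_off())"
```

```text
[-4.50813784 -0.50076792 16.94960556]
the job is handed in; nothing more can be done
None
```

The job is handed in: the green cell is home in the handle, and the blue cap is clicked down flush, still gripped and pressed with about 17 N; the red cell, mug and honey jar were left alone.

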